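Fold down the clips along the rim of a round sign

ROBOT

A 6-joint arm with a two-finger parallel gripper is mounted at the origin on the work surface. World frame = base frame: x ahead of the robot, y to its left, z up, the work surface at z = 0. Lengths are in m, angles in rad, forces in N, time in s.
With the tool pointing down it reaches from about 0.3 to 0.75 m from the base axis. Payload 8.5 kg.
Tool frame: the origin (TCP) lies on the centre line of the jaws, within the pads' length; the fingertips stand manip.tip_extent ahead of it and the grasp point (between the pads) lies 5 mm behind it (manip.tip_extent is the distance from the TCP to the fingertips, in m); z points along the fingers, y is the line along which they close (so a half turn about z gives the same grasp; the last joint's range is limited). The gripper opens to 85 mm and grips with 20 to 120 N. Pads are 22 mm wide; open, the fingers measure 114 mm over their backs; the gripper's body (76 mm by 85 mm) begins 54 mm behind the grasp point. The pads swing forward as they close: fully open they stand 13 mm farther back than shut.
Start: joints at [-1.339, 0.381, 1.297, -0, 1.464, -0.215], TCP at [0.238, -0.496, 0.245] pointing down, gripper open.
Joint ranges: [-3.11, 3.11], [-0.89, 2.33], [0.22, 2.48], [-1.42, 4.56], [0.17, 2.85], [-2.88, 2.88]. Speed limits (rad/s): [2.39, 2.39, 3.14, 3.14, 3.14, 3.14].

INTERFACE

Orientations are given as a unit quaternion [w, x, y, z].
In Python, from station import manip gives the robot as it stands.
- The arm moves only by the shell command python3 -m creep 'ROWS' [FORCE]. ROWS is JSON, a list of rows, each a list of 5 numbers: the shift along the tool's x, y, z in cm, then the turn about the tool's z in rad, then the closure, from 0 (fully open) to 1 (shut). In form: [[dx, dy, dz, yaw, grip], ...]. A call has exactly 8 rows; each row is the pose to reach, as a shift and turn from the pose commanded when the call began, along the tool's axes at that moment; what a row does not reach only later rows make up. A row lasts 1/8 s, in which the tool goes at most 62.5 mm and 10.7 degrees, less where a joint would pass 70% of its speed; a pose out of reach is approached as far as the arm can. A call with a gripper value outside its range is refused whole. The fingers move at their own pace and stop on an object; FORCE is the grip in N (left out, the last holds). Time passes only in rows, so rows that repeat a pose let the fingers close, or fill a call up. It gives the time, the measured TCP pose, the force, the opening and the grip force at its end, in the units of the state.
- manip.get_state(): the state, without advancing time (a new reading comes with each control period).
- manip.get_image(name): name is "side" or "top" or "wrist"; returns a dict with "image" (480x640x3 uint8, red, green, blue), "fx", "fy", "cx", "cy" (pixels), "R" (3x3) and "t" (3): a world point X has camera coordinates R X + t; the wrist camera has in their place "hand_eye" (4x4, takes a point from camera to tool coordinates, whose origin is the TCP and whose axes are the flange's). Camera axes: x right, y down, z forward; pixel columns grow to the right and rows downward; lengths in m; the calibration is good to about 2 mm. A picture is of the moment at which its call begins: read the wrist's pose just before it. There is no depth.
- manip.job_done(): hands the job in; it is judged then, once.
The state is a dict: "clock": time; "qpos": joint angles; "joint_vel": joint speeds; "joint_torque": joint torques, N m; "eef_pos": TCP position; "eef_rot": TCP orientation; "wrist_force": force on the tool from outside, world axes, zero at the start; "wrist_torque": the same for the moment, N m; "gripper_width": opening from 0.0 (shut) to 1.0 (fully open); "grasp_force": force on a finger pad.
Only numpy, scipy, OpenCV 4.12 (cv2) and the standard library are available. Lean on these libraries where they do the work, as an engineer would, in place of code of your own. Each camera call takes 0.05 s, during which the arm holds its last target. There are 200 camera calls.

TASK

A round sign lies face down on the bench, with five small metal clips standing up in a row along its rim. Starting with the clip next to the hanging ring, run the fingertips round the row, skimming just above the back of the sign, so that the clips fold down flat one after the other. Press only lightly, lift nothing, do not push the sign out of its place or disturb the things on and around it, and take the hand clear at the end.

Things in the scene. Friction and masses are not known exactly. Their poses are not given: they have to be found in the camera images.
- sign: round wooden sign, 320 mm across, 18 mm thick, about 1 kg, lying loose, face down. Origin: centre of its underside, z up. Seen from above, counted counterclockwise from its x axis, the hanging ring is at -110 degrees and the five clips at -80, -40, 0, 40, 80 degrees on a circle of 112 mm radius (seam of the plywood back and the darker rim, both level). No clips elsewhere.
- hanging_ring (a point): the steel hanging ring that sticks out over the edge of the sign, 172 mm from its centre and 12 mm above its underside; it lies flat, look only. The clip nearest to it is the first of the row
- pin0 (a point): middle of the hinge pin of clip 0 (the first, next to the hanging ring), 2 mm above the back of the sign (20 mm above its underside). The pin points to the sign's centre and is 28 mm long and 4 mm thick. Moves with the sign
- clip0 (a joint): clip 0: steel flap 24 mm wide, 32 mm long, 2 mm thick, hinged at pin 0. Value = angle above the sign's back in rad: 0 lying flat, about 1.57 upright, stop at 1.75. From upright it folds down along the row, away from the hanging ring (counterclockwise round the sign seen from above). A weak friction hinge (0.008 N m): it has no spring and stays where it is left
- pin1 (a point): middle of the hinge pin of clip 1 , 2 mm above the back of the sign (20 mm above its underside). The pin points to the sign's centre and is 28 mm long and 4 mm thick. Moves with the sign
- clip1 (a joint): clip 1: steel flap 24 mm wide, 32 mm long, 2 mm thick, hinged at pin 1. Value = angle above the sign's back in rad: 0 lying flat, about 1.57 upright, stop at 1.75. From upright it folds down along the row, away from the hanging ring (counterclockwise round the sign seen from above). A weak friction hinge (0.008 N m): it has no spring and stays where it is left
- pin2 (a point): middle of the hinge pin of clip 2 , 2 mm above the back of the sign (20 mm above its underside). The pin points to the sign's centre and is 28 mm long and 4 mm thick. Moves with the sign
- clip2 (a joint): clip 2: steel flap 24 mm wide, 32 mm long, 2 mm thick, hinged at pin 2. Value = angle above the sign's back in rad: 0 lying flat, about 1.57 upright, stop at 1.75. From upright it folds down along the row, away from the hanging ring (counterclockwise round the sign seen from above). A weak friction hinge (0.008 N m): it has no spring and stays where it is left
- pin3 (a point): middle of the hinge pin of clip 3 , 2 mm above the back of the sign (20 mm above its underside). The pin points to the sign's centre and is 28 mm long and 4 mm thick. Moves with the sign
- clip3 (a joint): clip 3: steel flap 24 mm wide, 32 mm long, 2 mm thick, hinged at pin 3. Value = angle above the sign's back in rad: 0 lying flat, about 1.57 upright, stop at 1.75. From upright it folds down along the row, away from the hanging ring (counterclockwise round the sign seen from above). A weak friction hinge (0.008 N m): it has no spring and stays where it is left
- pin4 (a point): middle of the hinge pin of clip 4 (the last), 2 mm above the back of the sign (20 mm above its underside). The pin points to the sign's centre and is 28 mm long and 4 mm thick. Moves with the sign
- clip4 (a joint): clip 4: steel flap 24 mm wide, 32 mm long, 2 mm thick, hinged at pin 4. Value = angle above the sign's back in rad: 0 lying flat, about 1.57 upright, stop at 1.75. From upright it folds down along the row, away from the hanging ring (counterclockwise round the sign seen from above). A weak friction hinge (0.008 N m): it has no spring and stays where it is left
- pot: small closed glass jar, 50 mm across, 45 mm tall, standing on the middle of the sign's back; a bystander. Origin at the centre of its underside
- block: cork sanding block 34 x 60 x 22 mm lying on the sign's back, on the side away from the clips; a bystander. Origin at the centre of its underside
- brush_a: paint brush about 200 mm long lying on the table to the left; a bystander
- brush_b: dark paint brush about 220 mm long lying on the table further left; a bystander
- brush_c: black paint brush about 200 mm long lying on the table to the right; a bystander
- cup: empty red plastic cup, 84 mm across, 95 mm tall, far right; a bystander. Origin at the centre of its underside
- bottle: tall water bottle, 80 mm across, 210 mm tall, near right; a bystander. Origin at the centre of its underside
- tub: clear plastic tub, 90 mm across, 60 mm tall, far left; a bystander. Origin at the centre of its underside

How it is judged:
By the outcome, as a careful person would: the job done as asked, in the order asked, and still so for the second after the job is handed in, with the robot touching nothing.
It also fails if it takes over 40 s, if anything falls off the work surface, if the arm or the gripper's body presses on something with over 40 N, if the wrist force passes 120 N, or if a joint passes its speed limit or range.

## Working session

There is one attempt and no reset: what is moved stays moved. The work goes in short steps, Python scripts to look and compute and a shell command to move; the robot and the scene stay as the last step left them, time stands still between calls to the robot, and variables do not carry over. Pictures are saved under pics/ and viewed, at most 10 in all, crops included, and the job is handed in when it is done.

```bash
ls; mkdir -p pics; python3 - <<'E'
from station import manip
import cv2,json,pickle
s=manip.get_state(); print(s, manip.tip_extent)
for n in("top","side"):
    d=manip.get_image(n); cv2.imwrite(f"pics/{n}0.png",d["image"][:,:,::-1]); pickle.dump(d,open(n+".pkl","wb"))
    print(n,d["fx"],d["cx"],d["cy"],d["R"],d["t"])
E
```

```text
pics
{'clock': 0.0, 'qpos': array([-1.33931737e+00,  3.81196735e-01,  1.29826164e+00, -1.38581941e-05,
        1.46357897e+00, -2.15272262e-01]), 'joint_vel': array([-0.00062315, -0.00036648, -0.00111028, -0.00160766, -0.00187498,
       -0.0017536 ]), 'joint_torque': array([ 2.64457143e-03, -4.48452401e+01, -2.31278747e+01, -9.08706420e-05,
        4.64709345e-03,  1.28445026e-05]), 'eef_pos': array([ 0.23756612, -0.49574794,  0.24471107]), 'eef_rot': array([-7.22265867e-04,  9.75154813e-01,  2.21523291e-01, -1.27418959e-05]), 'wrist_force': array([ 0.54191564, -0.88738894, -0.07631449]), 'wrist_torque': array([ 0.0156788 ,  0.02684323, -0.04233972]), 'grasp_force': 0.0, 'gripper_width': 0.9981701669218221} 0.014
top 565.9358012161586 324.4738959216571 230.33813774860548 [[-0.00664029 -0.99972477  0.02250105]
 [-0.99623     0.00466737 -0.08662566]
 [ 0.0864968  -0.02299144 -0.9959868 ]] [-0.01011018  0.56110191  1.24356932]
side 556.5720715438744 318.92047783675645 238.00889193167896 [[-0.99415297 -0.10605894 -0.0202821 ]
 [-0.05850148  0.68689805 -0.72439537]
 [ 0.09076034 -0.71897328 -0.68908634]] [0.59665261 0.06260282 1.4294597 ]
```

View pics/top0.png

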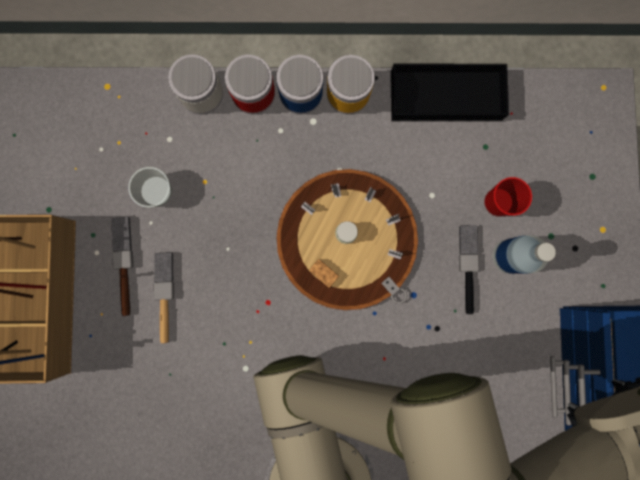

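View pics/side0.png

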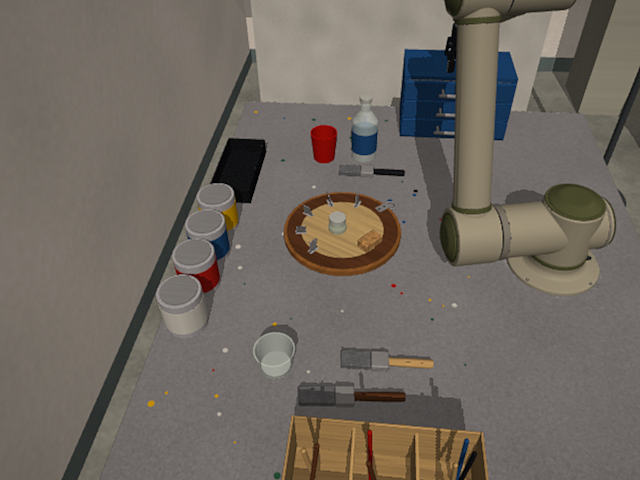

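The top view shows the sign centred near (348,238). The ring is at (402,294) and the clips are near (396,254), (393,219), (371,194), (336,189) and (308,207). The side view agrees. Next I fit the rim circle and enlarge the clips.

```bash
cat > h.py <<'E'
import numpy as np,cv2,pickle
def ray(d,uv,z):
    uv=np.atleast_2d(uv).astype(float)
    v=np.c_[(uv[:,0]-d["cx"])/d["fx"],(uv[:,1]-d["cy"])/d["fy"],np.ones(len(uv))]@d["R"]
    c=-d["R"].T@d["t"]
    return c+v*((z-c[2])/v[:,2])[:,None]
def proj(d,X):
    p=np.atleast_2d(X)@d["R"].T+d["t"]
    return np.c_[d["fx"]*p[:,0]/p[:,2]+d["cx"],d["fy"]*p[:,1]/p[:,2]+d["cy"]]
def circ(P):
    A=np.c_[2*P[:,:2],np.ones(len(P))]; s=np.linalg.lstsq(A,(P[:,:2]**2).sum(1),rcond=None)[0]
    r=np.sqrt(s[2]+s[0]**2+s[1]**2); res=np.hypot(P[:,0]-s[0],P[:,1]-s[1])-r
    return s[:2],r,res
E
python3 - <<'E'
from h import *
for n,box in(("top",(260,150,430,320)),("side",(275,180,410,280))):
    d=pickle.load(open(n+".pkl","rb")); im=d["image"]
    print(n,"cam",-d["R"].T@d["t"])
    hsv=cv2.cvtColor(im,cv2.COLOR_RGB2HSV)
    m=((hsv[...,1]>90)&((hsv[...,0]<22)|(hsv[...,0]>172))).astype(np.uint8)
    k=np.zeros_like(m);x0,y0,x1,y1=box;k[y0:y1,x0:x1]=m[y0:y1,x0:x1]
    c=max(cv2.findContours(k,0,cv2.CHAIN_APPROX_NONE)[0],key=cv2.contourArea)
    h=cv2.convexHull(c)[:,0]
    # wood (light) inner disc edge
    w=((hsv[...,2]>125)&(hsv[...,1]>60)).astype(np.uint8)*k
    w=max(cv2.findContours(w,0,cv2.CHAIN_APPROX_NONE)[0],key=cv2.contourArea); hw=cv2.convexHull(w)[:,0]
    for nm,q in(("outer",h),("inner",hw)):
        P=ray(d,q,.018)
        for _ in range(5):
            s,r,e=circ(P); P=P[abs(e)<max(.004,1.5*e.std())]
        print(nm,s,r,e.std(),len(P),q.min(0),q.max(0))
d=pickle.load(open("top.pkl","rb"))
cv2.imwrite("pics/topz.png",cv2.resize(d["image"][170:310,275:425,::-1],None,fx=4,fy=4,interpolation=cv2.INTER_CUBIC))
print("ring",ray(d,[402,294],.012))
E
```

```text
top cam [0.45135466 0.01586519 1.28741193]
outer [ 0.54313113 -0.06433626] 0.1593871381700396 0.0003754244959574405 56 [276 169] [417 309]
inner [ 0.54270974 -0.06392279] 0.11221259395249453 0.0007184227577001505 39 [298 190] [396 288]
side cam [0.46708808 1.04802192 1.04247172]
outer [ 0.54457864 -0.05683633] 0.16364364803879689 0.0019443842125710044 35 [284 192] [400 275]
inner [ 0.54436568 -0.06520101] 0.11183929774522429 0.0004201752862465278 31 [301 202] [383 257]
ring [[ 0.41767314 -0.18691893  0.012     ]]
```

View pics/topz.png

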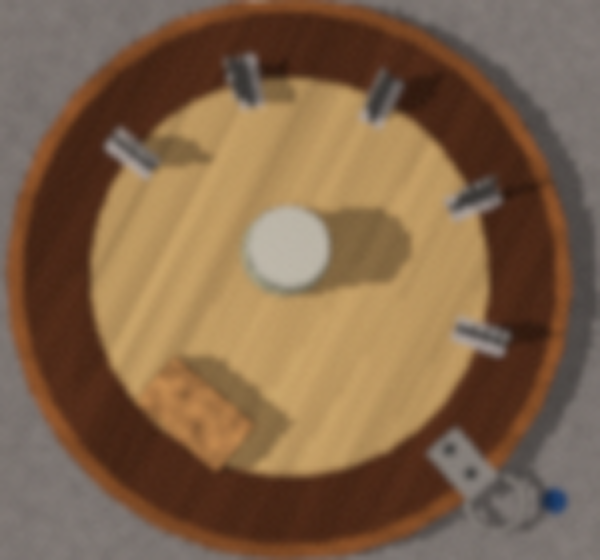

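The rim fit gives a centre of (0.543,-0.064), and both views agree with the 160 and 112 mm radii. Next I refine the yaw from the ring and clips, then compute the waypoints.

```bash
cat > plan.py <<'E'
import sys
from h import *
from station import manip
from scipy.spatial.transform import Rotation as Ro
C=np.array([.5432,-.0645])
def tool(P,s):
    q=s["eef_rot"]; R=Ro.from_quat([q[1],q[2],q[3],q[0]]).as_matrix()
    return (np.atleast_2d(P)-s["eef_pos"])@R*100
def pt(a,z,r=.112): a=np.radians(a); return [C[0]+r*np.cos(a),C[1]+r*np.sin(a),z]
E
python3 - <<'E'
from plan import *
d=pickle.load(open("top.pkl","rb"))
px=np.array([(481,335),(474,197),(382,97),(243,80),(131,152)])/4+[274.6,169.6]
for n,u,z,o in[("ring",[[401.5,294.6]],.012,[-110]),("clips",px,.035,[-80,-40,0,40,80])]:
    P=ray(d,u,z)[:,:2]-C; print(n,np.hypot(*P.T),np.degrees(np.arctan2(P[:,1],P[:,0]))-o)
b=np.array([[348,233],[525,255]]); print(ray(d,b,.05))
s=manip.get_state(); print(tool([pt(-121,.12)],s))
E
```

```text
ring [0.1754959] [-26.29114336]
clips [0.11023503 0.11021661 0.11097252 0.11147399 0.11220011] [-28.5648276  -27.63369695 -27.5055588  -26.24125648 -27.27578164]
[[ 0.55270732 -0.06434718  0.05      ]
 [ 0.5021731  -0.45452267  0.05      ]]
[[ 36.84190157 -19.50662708  12.51140609]]
```

```bash
python3 -m creep '[[4.5,-2.4,0,0,1],[9,-4.8,0,0,1],[13.5,-7.2,1,0,1],[18,-9.6,2.5,0,1],[22.5,-12,4,0,1],[27,-14.4,6,0,1],[31.5,-16.7,8,0,1],[35,-18.6,10,0,1]]' 20
python3 - <<'E'
from plan import *
s=manip.get_state(); print(manip.tip_extent, s["gripper_width"],s["wrist_force"],s["qpos"],s["eef_pos"])
print(tool([pt(-122.2,.09),pt(-122.2,.05)],s))
E
```

```text
clock: 1.1
eef_pos: [0.4737, -0.1753, 0.1445]
eef_rot: [-0.0, 0.975, 0.222, -0.0]
wrist_force: [0.1, -1.3, -0.6]
gripper_width: 0.0
grasp_force: 0.0
0.014 0.0004272354420739882 [ 0.05501929 -1.26008907 -0.61386063] [-5.89158981e-01  4.05398309e-01  1.58029935e+00  1.08746932e-04
  1.15627511e+00  5.33943392e-01] [ 0.47373226 -0.17525778  0.14449715]
[[ 1.57459749 -1.01529063  5.44992963]
 [ 1.57502865 -1.01377918  9.44992932]]
```

```bash
python3 -m creep '[[0.8,-0.5,1,0,1],[1.57,-1.0,2,0,1],[1.57,-1.0,3.5,0,1],[1.57,-1.0,5,0,1],[1.57,-1.0,6.5,0,1],[1.57,-1.0,8,0,1],[1.57,-1.0,8.45,0,1],[1.57,-1.0,8.45,0,1]]'
python3 - <<'E'
from plan import *
s=manip.get_state(); print(s["wrist_force"],s["eef_pos"])
d=manip.get_image("side"); w=manip.get_image("wrist")
pickle.dump((s,w),open("w.pkl","wb")); 
a=cv2.resize(d["image"][165:285,270:420],None,fx=3.5,fy=3.5,interpolation=cv2.INTER_CUBIC); b=cv2.resize(w["image"],(270,202))
o=np.zeros((600,800,3),np.uint8); o[:420,:525]=a; o[:202,528:798]=b
cv2.imwrite("pics/s1.png",o[...,::-1])
e=s["eef_pos"]; 
for t in(0,.014,.027): print(t,(proj(d,e-[0,0,t])-[270,165])*3.5)
print(w["hand_eye"],w["fx"])
E
```

```text
clock: 2.1
eef_pos: [0.4827, -0.1617, 0.061]
eef_rot: [0.0, 0.975, 0.221, 0.0]
wrist_force: [0.1, -0.2, 0.5]
gripper_width: 0.002
grasp_force: 0.0
[ 0.1349337  -0.15922833  0.46454227] [ 0.48266186 -0.16171196  0.0609664 ]
0 [[338.29732159 103.37253867]]
0.014 [[337.61744694 117.00217028]]
0.027 [[336.99363465 129.50790456]]
[[ 1.28529576e-04 -9.58952331e-01 -2.83567294e-01  7.31719213e-02]
 [ 9.99999921e-01  2.30134304e-04 -3.24996090e-04 -8.54348942e-04]
 [ 3.76914320e-04 -2.83567230e-01  9.58952284e-01 -1.28860618e-01]
 [ 0.00000000e+00  0.00000000e+00  0.00000000e+00  1.00000000e+00]] 362.2758202749607
```

View pics/s1.png

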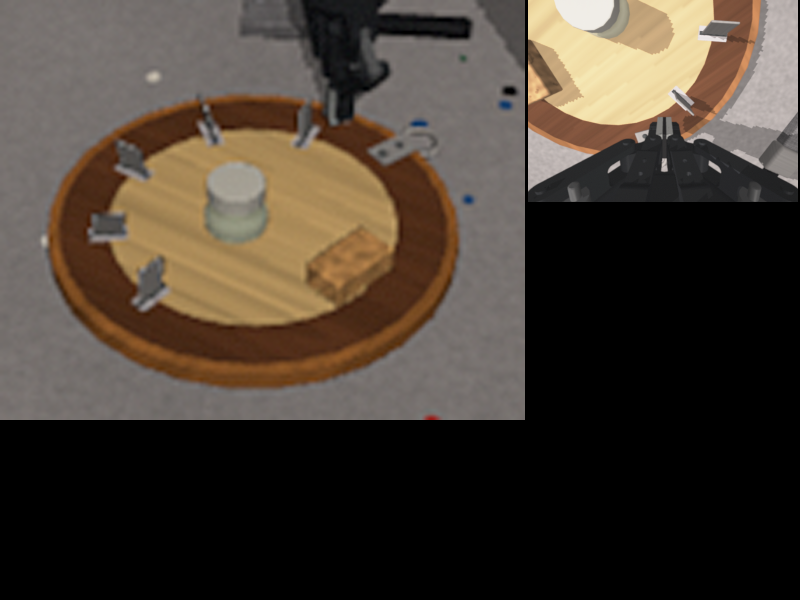

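The fingertip bottom is at about (340,123) in the crop, which matches tip_extent = 14 mm. Clip 0 is ahead at (305,125) and clear of the tips. Now I descend to skim height.

```bash
python3 -m creep '[[0,0,0.4,0,1],[0,0,0.8,0,1],[0,0,1.2,0,1],[0,0,1.6,0,1],[0,0,1.9,0,1],[0,0,2.1,0,1],[0,0,2.2,0,1],[0,0,2.2,0,1]]'
python3 - <<'E'
from plan import *
s=manip.get_state(); print(s["wrist_force"],s["eef_pos"])
P=[pt(a,.0375) for a in np.arange(-122.2,86,5)]
np.set_printoptions(suppress=True,precision=2)
print(np.c_[np.arange(-122.2,86,5),tool(P,s)])
E
```

```text
clock: 3.2
eef_pos: [0.4828, -0.1612, 0.0388]
eef_rot: [-0.0, 0.975, 0.222, 0.0]
wrist_force: [0.6, 0.2, 0.1]
gripper_width: 0.004
grasp_force: 0.0
[0.59778121 0.17300358 0.13965042] [ 0.48275854 -0.16122146  0.03881773]
[[-122.2     0.15   -0.14    0.13]
 [-117.2     0.71    0.66    0.13]
 [-112.2     1.33    1.41    0.13]
 [-107.2     2.02    2.11    0.13]
 [-102.2     2.77    2.74    0.13]
 [ -97.2     3.56    3.3     0.13]
 [ -92.2     4.41    3.8     0.13]
 [ -87.2     5.29    4.21    0.13]
 [ -82.2     6.21    4.55    0.13]
 [ -77.2     7.15    4.81    0.13]
 [ -72.2     8.11    4.99    0.13]
 [ -67.2     9.08    5.08    0.13]
 [ -62.2    10.06    5.08    0.13]
 [ -57.2    11.03    5.      0.13]
 [ -52.2    12.      4.84    0.13]
 [ -47.2    12.94    4.59    0.13]
 [ -42.2    13.86    4.26    0.13]
 [ -37.2    14.75    3.85    0.13]
 [ -32.2    15.6     3.37    0.13]
 [ -27.2    16.4     2.81    0.13]
 [ -22.2    17.15    2.19    0.13]
 [ -17.2    17.85    1.5     0.13]
 [ -12.2    18.48    0.75    0.13]
 [  -7.2    19.04   -0.04    0.13]
 [  -2.2    19.54   -0.89    0.13]
 [   2.8    19.95   -1.77    0.13]
 [   7.8    20.29   -2.69    0.13]
 [  12.8    20.55   -3.63    0.13]
 [  17.8    20.73   -4.59    0.13]
 [  22.8    20.82   -5.56    0.13]
 [  27.8    20.82   -6.54    0.13]
 [  32.8    20.74   -7.52    0.13]
 [  37.8    20.58   -8.48    0.13]
 [  42.8    20.33   -9.42    0.13]
 [  47.8    20.    -10.34    0.13]
 [  52.8    19.59  -11.23    0.13]
 [  57.8    19.11  -12.08    0.13]
 [  62.8    18.55  -12.88    0.13]
 [  67.8    17.93  -13.63    0.13]
 [  72.8    17.24  -14.33    0.13]
 [  77.8    16.49  -14.96    0.13]
 [  82.8    15.7   -15.53    0.13]]
```

```bash
python3 -m creep '[[0.7,0.65,0.12,0,1],[1.33,1.4,0.12,0,1],[2.0,2.1,0.12,0,1],[2.75,2.75,0.12,0,1],[3.55,3.3,0.2,0,1],[4.4,3.8,0.27,0,1],[5.0,4.1,0.27,0,1],[5.0,4.1,0.27,0,1]]'
python3 - <<'E'
from plan import *
s=manip.get_state(); e=s["eef_pos"]; p=e[:2]-C; print(s["wrist_force"],e,np.hypot(*p),np.degrees(np.arctan2(p[1],p[0])))
d=manip.get_image("side"); w=manip.get_image("wrist")
a=cv2.resize(d["image"][165:285,270:420],None,fx=3.5,fy=3.5,interpolation=cv2.INTER_CUBIC)
o=np.zeros((600,800,3),np.uint8); o[:420,:525]=a; o[300:600,400:800]=cv2.resize(w["image"],(400,300))
cv2.imwrite("pics/s2.png",o[...,::-1])
P=[pt(a,.038) for a in np.arange(-92.2,-47,5)]
np.set_printoptions(suppress=True,precision=2)
print(np.c_[np.arange(-92.2,-47,5),tool(P,s)])
E
```

```text
clock: 4.2
eef_pos: [0.5459, -0.1765, 0.036]
eef_rot: [0.0, 0.975, 0.222, 0.0]
wrist_force: [-0.5, 0.3, 0.0]
gripper_width: 0.001
grasp_force: 0.0
[-0.51928997  0.26504573  0.04714684] [ 0.54590275 -0.17649451  0.0360059 ] 0.11202711763205783 -88.61755792087297
[[-92.2   -0.63  -0.31  -0.2 ]
 [-87.2    0.26   0.11  -0.2 ]
 [-82.2    1.17   0.45  -0.2 ]
 [-77.2    2.11   0.71  -0.2 ]
 [-72.2    3.08   0.88  -0.2 ]
 [-67.2    4.05   0.97  -0.2 ]
 [-62.2    5.02   0.98  -0.2 ]
 [-57.2    6.     0.9   -0.2 ]
 [-52.2    6.96   0.73  -0.2 ]
 [-47.2    7.91   0.49  -0.2 ]]
```

View pics/s2.png

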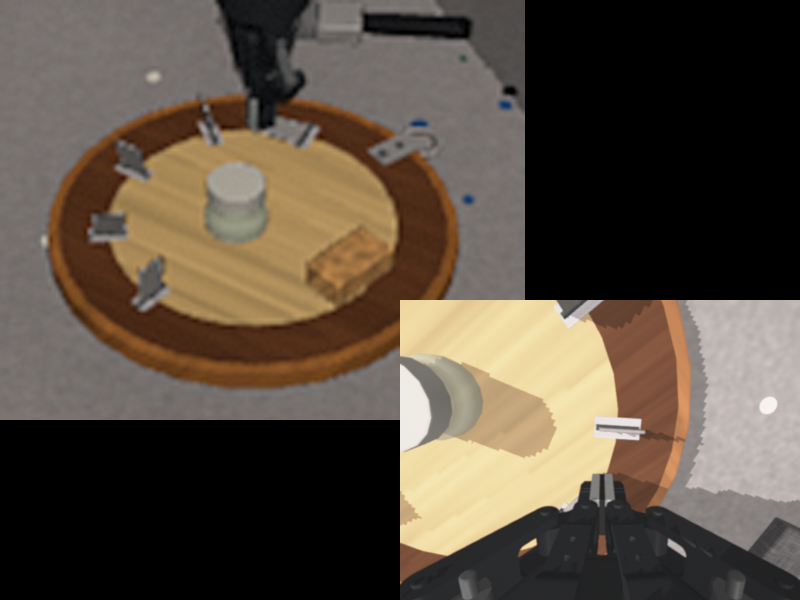

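Clip 0 now lies flat at crop (295,130), the sign hasn't moved and the force is near zero. On to clip 1.

```bash
python3 -m creep '[[1.17,0.45,-0.17,0,1],[2.1,0.7,-0.17,0,1],[3.1,0.88,-0.17,0,1],[4.05,0.97,-0.17,0,1],[5.0,0.97,-0.17,0,1],[6.0,0.9,-0.1,0,1],[6.95,0.73,0,0,1],[7.5,0.6,0,0,1]]'
python3 - <<'E'
from plan import *
s=manip.get_state(); e=s["eef_pos"]; p=e[:2]-C; print(s["wrist_force"],e,np.hypot(*p),np.degrees(np.arctan2(p[1],p[0])))
P=[pt(a,.038) for a in np.arange(-52.2,74,5)]
np.set_printoptions(suppress=True,precision=2)
print(np.c_[np.arange(-52.2,74,5),tool(P,s)])
E
```

```text
clock: 5.3
eef_pos: [0.6162, -0.149, 0.036]
eef_rot: [-0.0, 0.975, 0.222, -0.0]
wrist_force: [0.4, -0.6, -0.2]
gripper_width: -0.001
grasp_force: 0.0
[ 0.35209117 -0.57679042 -0.16442052] [ 0.61622304 -0.14903684  0.03596349] 0.11170873735061963 -49.17950173216657
[[-52.2   -0.57   0.17  -0.2 ]
 [-47.2    0.38  -0.08  -0.2 ]
 [-42.2    1.3   -0.41  -0.2 ]
 [-37.2    2.19  -0.82  -0.2 ]
 [-32.2    3.04  -1.3   -0.2 ]
 [-27.2    3.84  -1.86  -0.2 ]
 [-22.2    4.59  -2.48  -0.2 ]
 [-17.2    5.29  -3.17  -0.2 ]
 [-12.2    5.92  -3.91  -0.2 ]
 [ -7.2    6.48  -4.71  -0.2 ]
 [ -2.2    6.98  -5.55  -0.2 ]
 [  2.8    7.39  -6.44  -0.2 ]
 [  7.8    7.73  -7.35  -0.2 ]
 [ 12.8    7.99  -8.29  -0.2 ]
 [ 17.8    8.17  -9.26  -0.2 ]
 [ 22.8    8.26 -10.23  -0.2 ]
 [ 27.8    8.26 -11.21  -0.2 ]
 [ 32.8    8.18 -12.18  -0.2 ]
 [ 37.8    8.02 -13.14  -0.2 ]
 [ 42.8    7.77 -14.09  -0.2 ]
 [ 47.8    7.44 -15.01  -0.2 ]
 [ 52.8    7.03 -15.9   -0.2 ]
 [ 57.8    6.55 -16.74  -0.2 ]
 [ 62.8    5.99 -17.55  -0.2 ]
 [ 67.8    5.37 -18.3   -0.2 ]
 [ 72.8    4.68 -19.    -0.2 ]]
```

```bash
python3 -m creep '[[1.3,-0.4,-0.17,0,1],[2.2,-0.8,-0.17,0,1],[3.05,-1.3,-0.17,0,1],[3.85,-1.85,-0.17,0,1],[4.6,-2.5,-0.17,0,1],[5.3,-3.15,-0.1,0,1],[5.9,-3.9,0,0,1],[6.3,-4.4,0,0,1]]'
python3 - <<'E'
from plan import *
s=manip.get_state(); e=s["eef_pos"]; p=e[:2]-C; print(s["wrist_force"],e,np.hypot(*p),np.degrees(np.arctan2(p[1],p[0])))
P=[pt(a,.038) for a in np.arange(-7.2,36,5)]
np.set_printoptions(suppress=True,precision=2)
print(np.c_[np.arange(-7.2,36,5),tool(P,s)])
E
```

```text
clock: 6.3
eef_pos: [0.6536, -0.0819, 0.036]
eef_rot: [-0.0, 0.975, 0.222, -0.0]
wrist_force: [-0.4, -0.0, 0.2]
gripper_width: 0.001
grasp_force: 0.0
[-0.3740592  -0.02025994  0.16986456] [ 0.65359845 -0.08192302  0.03596737] 0.11176483599698671 -8.968415537936668
[[-7.2   0.21 -0.27 -0.2 ]
 [-2.2   0.7  -1.12 -0.2 ]
 [ 2.8   1.12 -2.   -0.2 ]
 [ 7.8   1.46 -2.92 -0.2 ]
 [12.8   1.72 -3.86 -0.2 ]
 [17.8   1.89 -4.82 -0.2 ]
 [22.8   1.98 -5.79 -0.2 ]
 [27.8   1.99 -6.77 -0.2 ]
 [32.8   1.91 -7.74 -0.2 ]]
```

```bash
python3 -m creep '[[0.7,-1.1,-0.17,0,1],[1.1,-2.0,-0.17,0,1],[1.45,-2.9,-0.17,0,1],[1.7,-3.85,-0.17,0,1],[1.9,-4.8,-0.17,0,1],[2.0,-5.8,-0.1,0,1],[2.0,-6.75,0,0,1],[1.95,-7.4,0,0,1]]'
python3 - <<'E'
from plan import *
s=manip.get_state(); e=s["eef_pos"]; p=e[:2]-C; print(s["wrist_force"],e,np.hypot(*p),np.degrees(np.arctan2(p[1],p[0])))
P=[pt(a,.038) for a in np.arange(32.8,80,5)]
np.set_printoptions(suppress=True,precision=2)
print(np.c_[np.arange(32.8,80,5),tool(P,s)])
E
```

```text
clock: 7.3
eef_pos: [0.6388, -0.0069, 0.036]
eef_rot: [-0.0, 0.975, 0.222, -0.0]
wrist_force: [-0.2, -1.2, 0.5]
gripper_width: 0.001
grasp_force: 0.0
[-0.17295382 -1.20233863  0.51738293] [ 0.63876759 -0.00689758  0.03598291] 0.1115849554510795 31.079057141139135
[[32.8   0.   -0.34 -0.2 ]
 [37.8  -0.16 -1.3  -0.2 ]
 [42.8  -0.41 -2.25 -0.2 ]
 [47.8  -0.74 -3.17 -0.2 ]
 [52.8  -1.15 -4.05 -0.2 ]
 [57.8  -1.63 -4.9  -0.2 ]
 [62.8  -2.19 -5.71 -0.2 ]
 [67.8  -2.81 -6.46 -0.2 ]
 [72.8  -3.5  -7.15 -0.2 ]
 [77.8  -4.24 -7.79 -0.2 ]]
```

Clip 4 next, then straight up.

```bash
python3 -m creep '[[-0.15,-1.3,-0.17,0,1],[-0.4,-2.25,-0.17,0,1],[-0.75,-3.15,-0.17,0,1],[-1.15,-4.05,-0.17,0,1],[-1.65,-4.9,-0.17,0,1],[-2.2,-5.7,-0.1,0,1],[-2.8,-6.45,0,0,1],[-3.3,-6.95,0,0,1]]' && python3 -m creep '[[-0.3,-0.3,-0.1,0,1],[-0.3,-0.3,-1,0,1],[-0.3,-0.3,-3,0,1],[-0.3,-0.3,-6,0,1],[-0.3,-0.3,-10,0,1],[-0.3,-0.3,-15,0,1],[-0.3,-0.3,-18,0,1],[-0.3,-0.3,-18,0,1]]'
python3 - <<'E'
from plan import *
s=manip.get_state(); print(s["wrist_force"],s["eef_pos"])
d=manip.get_image("side"); t=manip.get_image("top")
o=np.zeros((600,800,3),np.uint8)
o[:320,:400]=cv2.resize(d["image"][165:285,270:420],(400,320),interpolation=cv2.INTER_CUBIC)
o[:400,400:]=cv2.resize(t["image"][160:320,270:430],(400,400),interpolation=cv2.INTER_CUBIC)
cv2.imwrite("pics/s3.png",o[...,::-1])
E
```

```text
clock: 8.3
eef_pos: [0.5787, 0.0411, 0.036]
eef_rot: [-0.0, 0.975, 0.222, -0.0]
wrist_force: [-0.2, 0.3, 0.1]
gripper_width: -0.002
grasp_force: 0.0
clock: 9.3
eef_pos: [0.5763, 0.0421, 0.2191]
eef_rot: [0.001, 0.975, 0.221, 0.003]
wrist_force: [0.6, -0.9, 0.1]
gripper_width: 0.0
grasp_force: 0.0
[ 0.64920783 -0.87019921  0.05188745] [0.57631048 0.04209767 0.21906026]
```

View pics/s3.png

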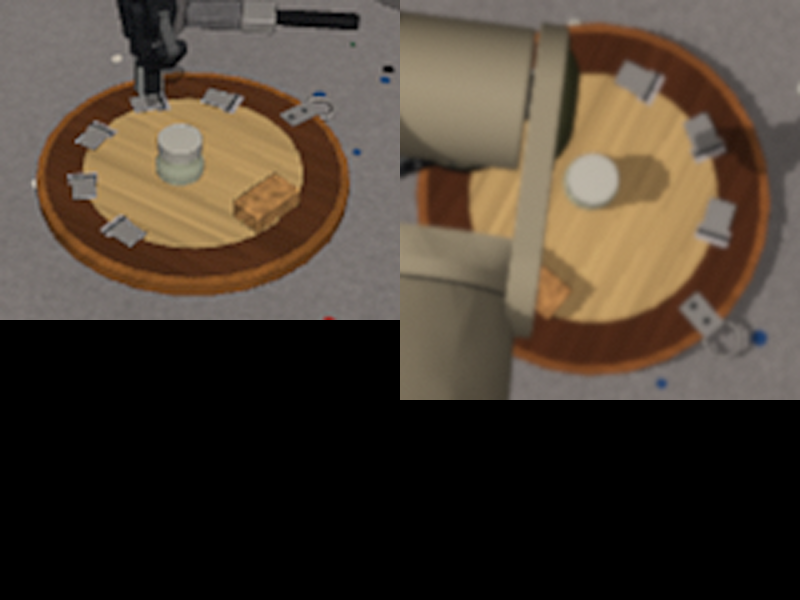

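The picture shows all five flaps flat (side view (222,98), (150,103), (95,135), (83,185), (125,232)). The sign, jar and block haven't moved, and the hand is 18 cm up.

```bash
python3 -c "
from station import manip
print(manip.job_done())"
```

```text
the job is handed in; nothing more can be done
None
```

I folded all five clips flat in order, starting from the one next to the hanging ring; the last pictures show the sign, jar and block unmoved and the hand about 18 cm clear, and I handed the job in at about 9.4 s.

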